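# Seal the tub of brass hardware

## Robot

A 7-joint arm with a two-finger parallel gripper is mounted at the origin on the work surface. World frame = base frame: x ahead of the robot, y to its left, z up, the work surface at z = 0. Lengths are in m, angles in rad, forces in N, time in s.
With the tool pointing down it reaches from about 0.425 to 0.925 m from the base axis. Payload 6.8 kg.
Tool frame: the origin (TCP) lies midway between the tips of the shut fingers; the grasp point (between the pads) lies 19 mm behind it; z points along the fingers, x is the direction in which the jaws open and shut, and the axes are right-handed (so a half turn about z gives the same grasp; the last joint's range is limited). The gripper opens to 85 mm and grips with 20 to 120 N. Pads are 22 mm wide; open, the fingers measure 114 mm over their backs; the gripper's body (76 mm by 85 mm) begins 54 mm behind the grasp point. The pads swing forward as they close: fully open they stand 13 mm farther back than shut.
Start: joints at [1.022, 0.477, 0.022, 1.555, -0.011, 1.109, -0.083], TCP at [0.288, -0.61, 0.231] pointing down, gripper open.
Joint ranges: [-2.96, 2.96], [-0.34, 2.1], [-1.41, 1.46], [0.24, 2.44], [-1.37, 4.51], [0.17, 1.92], [-2.96, 2.96]. Speed limits (rad/s): [2.39, 2.39, 3.14, 3.14, 3.14, 3.14, 3.14].

## Interface

Orientations are given as a unit quaternion [w, x, y, z].
In Python, from station import bot, imaging, nets gives the robot as it stands. The module is installed in compiled form; this text tells all that it offers.
- The arm moves only by the tool apply_moves, never from a script. Its argument "moves" is text: rows parted by semicolons, each of 7 numbers parted by spaces: the gripper command: -1 is fully open, 1 is shut, values between are in proportion, then the shift along the tool's x, y, z normalised to -1 to 1, where 1 is 120 mm, then the turn, a rotation vector about the tool's x, y, z normalised to -1 to 1, where 1 is 4 degrees. In form: hand dx dy dz rx ry rz; .... A call has 1 to 12 rows; each row shifts and turns the commanded pose from where the row before left it, along the tool's axes as they then stand; what a row does not reach is not made up. A row lasts 1/12 s, in which the tool goes at most 41.7 mm and 7.16 degrees, less where a joint would pass 70% of its speed; a pose out of reach is approached as far as the arm can. A call with a number of a shift or a turn outside -1 to 1 is refused whole. A call with a gripper value outside its range is refused whole. The fingers move at their own pace and stop on an object; "force" is the grip in N (left out, the last holds). Time passes only in rows, so rows that do not move let the fingers close. It gives the time, the measured TCP pose, the force and the opening at its end, in the units of the state.
- bot.get_obs(): the state, without advancing time (a new reading comes with each control period).
- imaging.read_camera(name): name is "scene" or "top" or "wrist"; returns a dict with "image" (400x640x3 uint8, red, green, blue), "fx", "fy", "cx", "cy" (pixels), "view" (4x4, takes a point from world to camera coordinates); the wrist camera has in their place "mount" (4x4, takes a point from camera to tool coordinates, whose origin is the TCP and whose axes are the tool frame's). Camera axes: x right, y down, z forward; pixel columns grow to the right and rows downward; lengths in m; the calibration is good to about 2 mm. A picture is of the moment at which its call begins: read the wrist's pose just before it. There is no depth.
- bot.hand_in(): hands the job in, once; it reports no verdict.
Trained networks look in a picture, given as the dict that the camera call returned (one of the last four; its "shot" number tells which), for a name from the list of things; names that differ only in an ending like _2 or _b are one class to them, and where a whole thing is asked for, a point or a joint stands for the part that bears it (a point fixed in the world has none). Each returns a list of dicts, best first, with "score" (0 to 1); they miss things now and then, are a little off and sometimes report something else, mostly with a low value. They report only what shows in the picture. A call takes as long as a camera call. They do not tell look-alikes from the thing itself.
- nets.spot_in(picture, name): "rect" ([left, top, right, bottom] in pixels, round what is visible of it).
- nets.outline_of(picture, name): "region" (400x640 bool, what is visible of it) and "rect" ([left, top, right, bottom] in pixels, round what is visible of it).
- nets.spot_point(picture, name): "location" ([column, row] in pixels: a listed point, or the origin of a listed thing).
The state is a dict: "t": time; "q": joint angles; "joint_vel": joint speeds; "joint_torque": joint torques, N m; "eef_pos": TCP position; "tool_rot": TCP orientation; "contact_force": force on the tool from outside, world axes, zero at the start; "torque": the same for the moment, N m; "gripper_width": opening from 0.0 (shut) to 1.0 (fully open).
Only numpy, scipy, OpenCV 4.12 (cv2) and the standard library are available. Lean on these libraries where they do the work, as an engineer would, in place of code of your own. Each camera call takes 0.05 s, during which the arm holds its last target.

## Task

The airtight lid has been left lying crooked on the tub of cleaned brass. Nudge the lid over until it drops square onto the tub's rim, then press its edge down all the way round, spot by spot, until every part of the rim is fully seated, and take the hand away. Leave the tub standing where it is and do not disturb the sealed tub, the lock or the brush.

Things in the scene. Friction and masses are not known exactly. Their poses are not given: they have to be found in the camera images.
- tub: The open tub: round, white plastic, 115 mm high, 124 mm across at the foot, 151 mm across the rolled rim, mouth 138 mm wide; heavy with brass knobs (2 to 3 kg). Origin under its foot's centre, z up; it stands at any yaw. A thin wire carrying handle hangs at its +x side from two ears 27 mm below the rim. A second such tub, already sealed, stands beside it.
- tub_rim (a point): Centre of the tub's mouth, level with the rim's top, 115 mm above the counter.
- lid: The grey plastic lid, 162 mm across, 0.2 to 0.3 kg, lying crooked on the tub: 14 to 26 mm off to one side, its plug riding on the rim on that side, flat or tilted up there by up to 6 degrees. Origin: its centre, in the underside of its black gasket (75 mm radius), which lies on the rim's top when the lid is square. z up out of the lid, x to the middle of rim section 0. Pushing its edge with 1 to 4 N slides it.
- lid_plug (a point): Centre of the underside of the lid's plug, 4 mm below the lid's origin. The plug tapers from 133 mm across at the gasket to 127 mm here and drops into the tub's mouth with about 2 mm of play all round.
- lid_panel (a point): Centre of the lid's flat middle panel, on top, 6 mm above the lid's origin. The rim round it, 58 to 81 mm from the centre, is slotted into eight equal sections. Each has a flat top 15 mm above the lid's origin when raised and 8 mm when seated, and an outer skirt whose lower edge is 2 mm above the origin when raised and 5 mm below it when seated.
- press0 (a point): Where to press rim section 0: on its top, 67 mm from the lid's centre. The other sections are pressed at the same radius, every 45 degrees. Force beyond 75 mm from the centre falls outside the gasket and rocks the lid.
- rim0 (a joint): Lid rim section 0: slides down square to the lid, 0 = fully raised, 0.007 (m) = fully seated on its stop. Centred on the lid's x axis and 45 degrees wide. Starts raised (0 to 0.002), takes about 9 N to move, moves only while pressed and stays where it is left.
- rim1 (a joint): Lid rim section 1, the same, centred 45 degrees counter-clockwise (from above) from the lid's x axis; 0 = raised, 0.007 (m) = fully seated.
- rim2 (a joint): Lid rim section 2, the same, centred 90 degrees counter-clockwise (from above) from the lid's x axis; 0 = raised, 0.007 (m) = fully seated.
- rim3 (a joint): Lid rim section 3, the same, centred 135 degrees counter-clockwise (from above) from the lid's x axis; 0 = raised, 0.007 (m) = fully seated.
- rim4 (a joint): Lid rim section 4, the same, centred 180 degrees counter-clockwise (from above) from the lid's x axis; 0 = raised, 0.007 (m) = fully seated.
- rim5 (a joint): Lid rim section 5, the same, centred 225 degrees counter-clockwise (from above) from the lid's x axis; 0 = raised, 0.007 (m) = fully seated.
- rim6 (a joint): Lid rim section 6, the same, centred 270 degrees counter-clockwise (from above) from the lid's x axis; 0 = raised, 0.007 (m) = fully seated.
- rim7 (a joint): Lid rim section 7, the same, centred 315 degrees counter-clockwise (from above) from the lid's x axis; 0 = raised, 0.007 (m) = fully seated.
- sealed_tub: Bystander: the second tub, already sealed, 162 mm across its lid and 123 mm high; origin under its foot's centre.
- rim_lock: Bystander: an iron rim lock lying flat, 130 x 90 x 24 mm, with a brass knob up to 68 mm high; origin under its centre.
- brush: Bystander: a brush 200 mm long lying on the counter; origin underneath it.
Not all that is in view belongs to the job. There is more than one size of the lid; the one meant has the size given above.

How it is judged:
On the way:
1. the lid lies square on the tub's rim, its plug in the mouth (horizontal distance between lid and tub_rim below 0.0045 m and z of lid in the frame of tub_rim below 0.002 m and angle between the z axis of lid and the z axis of tub_rim, either way round below 0.035 rad), for 0.2 s.
At the end, for the whole second after the job is handed in: The lid lies square on the tub: its centre within 4.5 mm of the mouth's, its gasket no more than 2 mm above the rim, tilted less than 0.035 rad to it; all eight rim sections are pressed down at least 5.5 of their 7 mm; the tub stands upright (within 0.05 rad) and the lid is at rest (all of step 1 and value of joint each of rim0, rim1, rim2, rim3, rim4, rim5, rim6, rim7 above 0.0055 m and angle between tub_rim's own z axis and vertical below 0.05 rad and linear speed of lid below 0.02 m/s); the robot touches nothing.
It fails at once if the tub is shoved more than 50 mm or tipped over 0.3 rad (distance of tub_rim from where it was at the start of the episode above 0.05 m or angle between tub_rim's own z axis and vertical above 0.3 rad).
It fails at once if the sealed tub, the lock or the brush is moved more than 30 mm (distance of any of sealed_tub, rim_lock, brush from where it was at the start of the episode above 0.03 m).
It also fails if it takes over 53 s, if anything falls off the work surface, if the arm or the gripper's body presses on something with over 40 N, if the wrist force passes 120 N, or if a joint passes its speed limit or range.

## Working session

There is one attempt and no reset: what is moved stays moved. The work goes in short steps, Python scripts to look and compute and a tool call to move; the robot and the scene stay as the last step left them, time stands still between calls to the robot, and variables do not carry over. Pictures are saved under pics/ and viewed, and the job is handed in when it is done.

Besides the shell and the picture viewer there is one more tool, called after ">>>" as a command line: name --argument value ..., lists and objects as JSON in quotes. apply_moves: Moves the arm, as the interface text tells. Scaled input: -1 to 1 covers 120 mm each way for a shift and 4 degrees each way for a turn. Its arguments: {"type":"object","properties":{"moves":{"type":"string"},"force":{"type":"number"}},"required":["moves"]}

```bash
mkdir -p pics; python3 - <<'E'
from station import bot, imaging, nets
import cv2,json
o=bot.get_obs(); print({k:(v if not hasattr(v,'tolist') else v.tolist()) for k,v in o.items()})
for n in ["scene","top"]:
    p=imaging.read_camera(n); cv2.imwrite(f"pics/{n}0.png",p["image"][:,:,::-1])
    print(n,p["fx"],p["fy"],p["cx"],p["cy"],p["view"])
    for k in ["lid","tub","sealed_tub","rim_lock","brush"]:
        print(k,[(round(d["score"],2),[round(x) for x in d["rect"]]) for d in nets.spot_in(p,k)][:4])
    for k in ["lid","tub_rim","lid_panel","press0"]:
        print(k,[(round(d["score"],2),[round(float(x),1) for x in d["location"]]) for d in nets.spot_point(p,k)][:4])
E
```

```text
{'t': 0.0, 'q': [1.0218820743610628, 0.47783772852289214, 0.022339454292238364, 1.5564527625724476, -0.011504349585129546, 1.1092948215548932, -0.0831055372380571], 'joint_vel': [-0.00035922493888308917, 5.4273894082686495e-05, 0.0007916941744790101, -0.0005165635562098341, 0.00022914483732004243, -0.0010691327018472142, -0.001595341573875952], 'joint_torque': [0.00038415372728195507, -59.644832611083984, 1.607881374657154, -28.11924934387207, 0.012259926879778504, 0.009472390520386398, 1.1579481906665023e-05], 'eef_pos': [0.287740364931809, -0.609941528265739, 0.23029992779252612], 'tool_rot': [-0.0004403771057619308, 0.8445968757118291, -0.5354019503622381, -0.0008216776335944554], 'contact_force': [0.2957207895689661, -0.22590718431862616, -0.1648179039154342], 'torque': [-0.04746405983351201, -0.009352832096008136, -0.026708186384250782], 'gripper_width': 1.0052136228327264}
scene 373.1076816735524 373.1076816735524 323.9435430193255 206.19212034350886 [[-0.60688421  0.79466421 -0.01415461  0.3033354 ]
 [ 0.57807791  0.42911526 -0.69403604 -0.23405354]
 [-0.54545164 -0.42938198 -
[... 680 characters left out ...]
.01999693 -0.999688    0.01496772  0.01269986]
 [-0.98460406  0.01709057 -0.17396195  0.53736174]
 [ 0.17365186 -0.01821599 -0.98463862  1.11844867]
 [ 0.          0.          0.          1.        ]]
lid [(0.93, [361, 164, 423, 223]), (0.91, [374, 248, 442, 323]), (0.17, [434, 177, 490, 229])]
tub [(0.74, [362, 199, 400, 228])]
sealed_tub [(0.65, [216, 164, 279, 227])]
rim_lock [(0.85, [434, 174, 489, 227])]
brush [(0.77, [165, 192, 181, 260])]
lid [(0.81, [382.2, 128.1]), (0.58, [387.2, 195.4]), (0.57, [406.6, 283.3])]
tub_rim []
lid_panel [(0.85, [380.9, 127.7]), (0.71, [393.2, 194.8]), (0.66, [407.7, 283.8])]
press0 [(0.82, [434.9, 300.9]), (0.64, [386.2, 102.3]), (0.56, [417.2, 193.1])]
```

View pics/scene0.png

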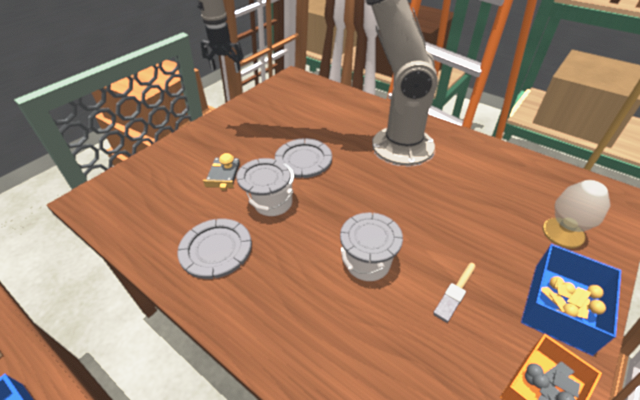

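View pics/top0.png

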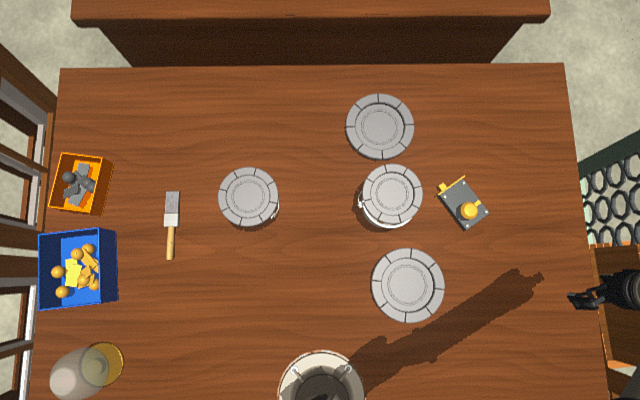

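```bash
python3 - <<'E'
import cv2
a=cv2.imread("pics/top0.png")[80:340,330:520]; cv2.imwrite("pics/top0c.png",cv2.resize(a,None,fx=2.3,fy=2.3,interpolation=cv2.INTER_CUBIC))
a=cv2.imread("pics/scene0.png")[120:300,150:350]; cv2.imwrite("pics/scene0c.png",cv2.resize(a,None,fx=3.3,fy=3.3,interpolation=cv2.INTER_CUBIC))
E
```

```text
(no output)
```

View pics/top0c.png

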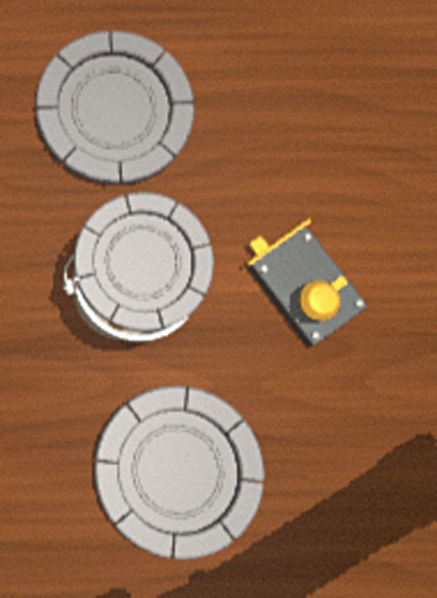

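View pics/scene0c.png

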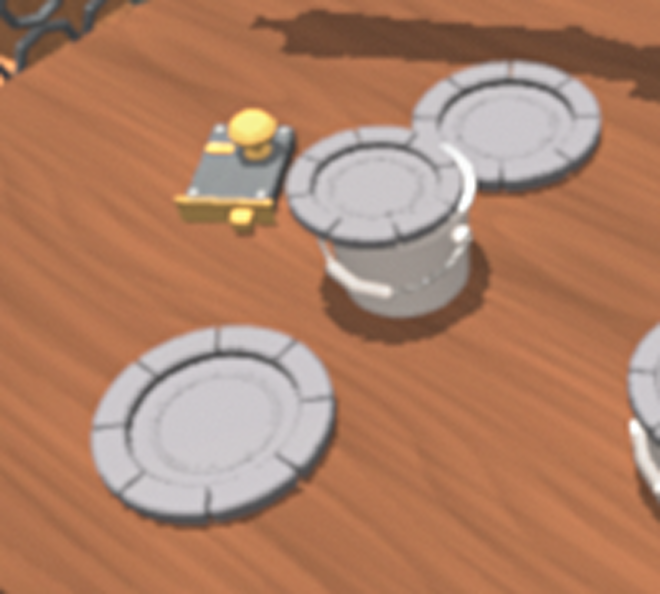

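Candidates for the lid in the top view are the lid on the open tub (392,195), a larger loose lid at (380,127), another larger loose lid at (408,284), and the sealed tub's lid (249,197). I choose the one at (392,195): it is smaller than the loose lids and sits crooked on the tub, with the tub's white rim showing at its lower left. The crop confirms this. Next I fit the poses.

```bash
cat > h.py <<'E'
from station import bot, imaging, nets
import cv2,numpy as np
from scipy.spatial.transform import Rotation as R
from scipy.optimize import least_squares
def proj(p,X,view=None):
    V=np.array(p["view"]) if view is None else view
    X=np.atleast_2d(X); c=X@V[:3,:3].T+V[:3,3]
    return np.c_[p["fx"]*c[:,0]/c[:,2]+p["cx"],p["fy"]*c[:,1]/c[:,2]+p["cy"]]
def wview(p,o):
    q=o["tool_rot"]; T=np.eye(4); T[:3,:3]=R.from_quat([q[1],q[2],q[3],q[0]]).as_matrix(); T[:3,3]=o["eef_pos"]
    return np.linalg.inv(T@np.array(p["mount"]))
def back(p,uv,z,view=None):
    V=np.array(p["view"]) if view is None else view
    d=V[:3,:3].T@np.array([(uv[0]-p["cx"])/p["fx"],(uv[1]-p["cy"])/p["fy"],1]); c=-V[:3,:3].T@V[:3,3]
    return c+d*(z-c[2])/d[2]
a=np.linspace(0,2*np.pi,73)
def circ(r,z): return np.c_[r*np.cos(a),r*np.sin(a),0*a+z]
def lidpts(P):
    return (R.from_rotvec([P[3],P[4],0]).apply(np.r_[circ(81,2),circ(81,15)]/1000))+np.array(P[:3])
E
python3 - <<'E'
from h import *
P={}
for n in ["scene","top"]:
    p=imaging.read_camera(n); P[n]=p
    for k in ["lid","tub","sealed_tub","rim_lock"]:
        for i,d in enumerate(nets.outline_of(p,k)[:3]):
            print(n,k,i,round(d["score"],2),[round(x) for x in d["rect"]],int(d["region"].sum()))
            np.save(f"pics/{n}_{k}_{i}.npy",d["region"])
print("lid",back(P["top"],(392,195),.128),back(P["scene"],(264.5,176),.128))
print("lidA",back(P["top"],(380,127),.012),"lidB",back(P["top"],(408,284),.012),"sealed",back(P["top"],(249,197),.123),"lock",back(P["top"],(465,203),.024))
E
```

```text
scene lid 0 0.98 [273, 140, 334, 181] 1607
scene lid 1 0.6 [236, 160, 291, 197] 1600
scene lid 2 0.59 [175, 220, 250, 280] 3422
scene tub 0 0.78 [250, 182, 290, 217] 791
scene sealed_tub 0 0.65 [338, 213, 401, 282] 3254
top lid 0 0.83 [370, 247, 442, 326] 4338
top lid 1 0.7 [347, 95, 412, 163] 3600
top lid 2 0.56 [359, 165, 423, 222] 2929
top tub 0 0.54 [360, 200, 406, 226] 315
top tub 1 0.39 [165, 192, 181, 261] 725
top sealed_tub 0 0.96 [219, 164, 278, 226] 2910
lid [ 0.53379339 -0.19800198  0.128     ] [ 0.54261414 -0.19192012  0.128     ]
lidA [ 0.76727141 -0.19644488  0.012     ] lidB [ 0.29609704 -0.25441668  0.012     ] sealed [0.53586456 0.18416328 0.123     ] lock [ 0.52561825 -0.4330964   0.024     ]
```

```bash
python3 - <<'E'
from h import *
p=imaging.read_camera("wrist"); print(np.round(p["mount"],3),p["fx"])
E
```

```text
[[ 1.     0.002  0.     0.001]
 [-0.002  0.956  0.292 -0.076]
 [ 0.    -0.292  0.956 -0.141]
 [ 0.     0.     0.     1.   ]] 327.54065934133826
```

>>> apply_moves --moves "1 -0.19 -0.25 -0.12 0 0 0;1 -0.19 -0.25 -0.12 0 0 0;1 -0.19 -0.25 -0.12 0 0 0;1 -0.19 -0.25 -0.12 0 0 0;1 -0.19 -0.25 -0.12 0 0 0;1 -0.19 -0.25 -0.12 0 0 0;1 -0.19 -0.25 -0.12 0 0 0;1 -0.19 -0.25 -0.12 0 0 0;1 -0.19 -0.25 -0.12 0 0 0;1 -0.19 -0.25 -0.12 0 0 0;1 -0.19 -0.25 -0.12 0 0 0;1 0 0 0 0 0 0"

```text
t: 2.55
eef_pos: [0.4846, -0.2345, 0.3932]
tool_rot: [-0.003, 0.848, -0.53, 0.003]
contact_force: [0.7, 0.9, -0.3]
gripper_width: 0.003
```

```bash
python3 - <<'E'
from h import *
o=bot.get_obs();p=imaging.read_camera("wrist"); V=wview(p,o)
cv2.imwrite("pics/w1.png",p["image"][:,:,::-1]); np.savez("pics/w1.npz",V=V,k=[p["fx"],p["fy"],p["cx"],p["cy"]])
print(np.round(o["eef_pos"],4))
for k in ["lid","tub"]:
    for i,d in enumerate(nets.outline_of(p,k)[:3]):
        print(k,i,round(d["score"],2),[round(x) for x in d["rect"]],int(d["region"].sum())); np.save(f"pics/w1_{k}_{i}.npy",d["region"])
for k in ["lid","tub_rim","lid_panel","press0"]:
    print(k,[(round(d["score"],2),[round(float(x),1) for x in d["location"]],np.round(back(p,d["location"],.125,V),3)) for d in nets.spot_point(p,k)][:3])
E
```

```text
[ 0.4846 -0.2345  0.3932]
lid 0 0.96 [332, 1, 436, 26] 1897
lid 1 0.65 [247, 30, 384, 166] 14772
lid 2 0.61 [225, 184, 345, 295] 7990
tub 0 0.56 [247, 84, 305, 174] 578
lid [(0.95, [315.8, 103.0], array([ 0.541, -0.201,  0.125])), (0.82, [284.1, 242.1], array([ 0.357, -0.242,  0.125]))]
tub_rim []
lid_panel [(0.86, [281.9, 245.8], array([ 0.351, -0.241,  0.125])), (0.83, [315.5, 101.2], array([ 0.543, -0.2  ,  0.125]))]
press0 [(0.76, [359.8, 137.2], array([ 0.529, -0.268,  0.125]))]
```

View pics/w1.png

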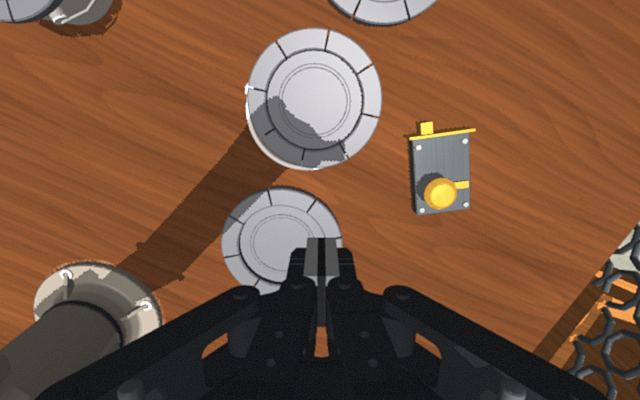

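```bash
cat > fit.py <<'E'
from h import *
import sys
from scipy.optimize import minimize
def nonwood(img):
    hsv=cv2.cvtColor(img,cv2.COLOR_BGR2HSV); return ((hsv[...,1]<90)).astype(np.uint8)
def comp(m,seed):
    m=cv2.morphologyEx(m,cv2.MORPH_OPEN,np.ones((3,3)))
    n,l=cv2.connectedComponents(m); return (l==l[seed[1],seed[0]])
S=16
def hull(p,X,V,shape):
    q=proj(p,X,V); h=cv2.convexHull((q*S).astype(np.int32))
    m=np.zeros(shape,np.uint8); cv2.fillConvexPoly(m,h,255,cv2.LINE_AA,4); return m/255.
def tubpts(x,y):
    return np.r_[circ(75.5,113),circ(62,0)]/1000+[x,y,0]
E
python3 - <<'E'
from fit import *
P={n:imaging.read_camera(n) for n in ["scene","top"]}
for n,seed in [("scene0",(264,177)),("top0",(392,195)),("w1",(315,60))]:
    im=cv2.imread(f"pics/{n}.png"); m=comp(nonwood(im),seed)
    im2=im.copy(); c,_=cv2.findContours(m.astype(np.uint8),0,1); cv2.drawContours(im2,c,-1,(0,255,0),1)
    x,y=seed; im2=im2[max(0,y-70):y+110,x-90:x+90]; cv2.imwrite(f"pics/seg_{n}.png",cv2.resize(im2,None,fx=2,fy=2,interpolation=0))
a=[cv2.imread(f"pics/seg_{n}.png") for n in ["scene0","top0","w1"]]
h=min(i.shape[0] for i in a); cv2.imwrite("pics/seg.png",cv2.resize(np.hstack([i[:h,:] for i in a]),None,fx=.74,fy=.74))
E
```

```text
(no output)
```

View pics/seg.png

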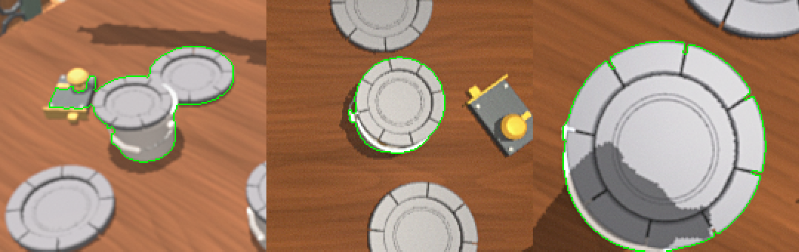

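```bash
cat > dofit.py <<'E'
from fit import *
P={n:imaging.read_camera(n) for n in ["scene","top"]}
w=np.load("pics/w1.npz"); pw=dict(zip(["fx","fy","cx","cy"],w["k"]))
views=[]
for n,seed,p,V in [("scene0",(264,177),P["scene"],None),("top0",(392,195),P["top"],None),("w1",(315,60),pw,w["V"])]:
    im=cv2.imread(f"pics/{n}.png"); m=comp(nonwood(im),seed).astype(float); ig=np.ones(m.shape)
    x,y=seed; ig[:max(0,y-75)]=0; ig[y+115:]=0; ig[:,:x-90]=0; ig[:,x+90:]=0
    if n=="scene0":
        ig[cv2.dilate(np.load("pics/scene_lid_0.npy").astype(np.uint8),np.ones((7,7)))>0]=0; ig[:,:236]=0
        ig[:205,288:]=0
    sc={"scene0":1/0.9,"top0":1,"w1":.7}[n]
    views.append((n,p,V,m,ig,sc,im))
# lid edge vs tub: colour edges in scene handled by visual check
def ren(x,v):
    n,p,V,m,ig,sc,im=v
    A=hull(p,lidpts(x[:5]),V,m.shape); B=hull(p,tubpts(x[5],x[6]),V,m.shape); return np.maximum(A,B)
lm={"scene0":np.load("pics/scene_lid_1.npy")}
def loss(x,full=False):
    L=[]
    for v in views:
        L.append((np.abs(ren(x,v)-v[3])*v[4]).sum()*v[5])
        if v[0]=="scene0":
            A=hull(v[1],lidpts(x[:5]),v[2],v[3].shape); L.append(.5*(np.abs(A-lm["scene0"])*v[4]).sum())
    return L if full else sum(L)+ 2000*max(0,np.hypot(x[3],x[4])-.11)
best=None
for d in [(0,0),(.05,0),(-.05,0),(0,.05),(0,-.05)]:
    x0=np.array([.538,-.2,.117,d[0],d[1],.525,-.19])
    s=np.vstack([x0]+[x0+np.eye(7)[i]*[.01,.01,.004,.04,.04,.015,.015][i] for i in range(7)])
    r=minimize(loss,x0,method="Nelder-Mead",options=dict(initial_simplex=s,maxiter=1500,xatol=1e-5,fatol=.05))
    print(np.round(r.x,4),round(r.fun,1))
    if best is None or r.fun<best.fun: best=r
x=best.x; print(loss(x,True)); print("off mm",(x[:2]-x[5:7])*1e3)
out=[]
for v in views:
    n,p,V,m,ig,sc,im=v; im=cv2.resize(im,None,fx=4,fy=4,interpolation=cv2.INTER_CUBIC)
    for X,c in [(lidpts(x[:5])[:73],(0,255,0)),(lidpts(x[:5])[73:],(255,255,0)),(circ(75.5,115)/1000+[x[5],x[6],0],(0,0,255)),(circ(62,0)/1000+[x[5],x[6],0],(255,0,255))]:
        cv2.polylines(im,[(proj(p,X,V)*4+1.5).astype(np.int32)],True,c,1)
    q=proj(p,x[:3],V)[0]*4; q=q.astype(int); h={"scene0":190,"top0":190,"w1":300}[n]
    c=im[max(0,q[1]-h):q[1]+h,max(0,q[0]-h):q[0]+h]; out.append(cv2.resize(c,(400,400)))
cv2.imwrite("pics/fit_a.png",np.hstack(out[:2])); cv2.imwrite("pics/fit_b.png",cv2.resize(out[2],(590,590)))
E
python3 dofit.py
```

```text
[ 0.5411 -0.1983  0.1151  0.0305 -0.0043  0.5265 -0.1938] 536.6
[ 0.541  -0.1983  0.1156  0.0668  0.0083  0.5265 -0.1941] 547.8
[ 0.5413 -0.1982  0.1136 -0.0016 -0.0035  0.5266 -0.1939] 537.6
[ 0.5411 -0.1983  0.115   0.0212  0.0581  0.5262 -0.1941] 588.6
[ 0.5411 -0.1983  0.1155  0.0182 -0.0398  0.5265 -0.1939] 525.0
[np.float64(136.71459694989107), np.float64(26.235294117647058), np.float64(174.29411764705884), np.float64(187.75372549019608)]
off mm [14.60320449 -4.43302734]
```

View pics/fit_a.png

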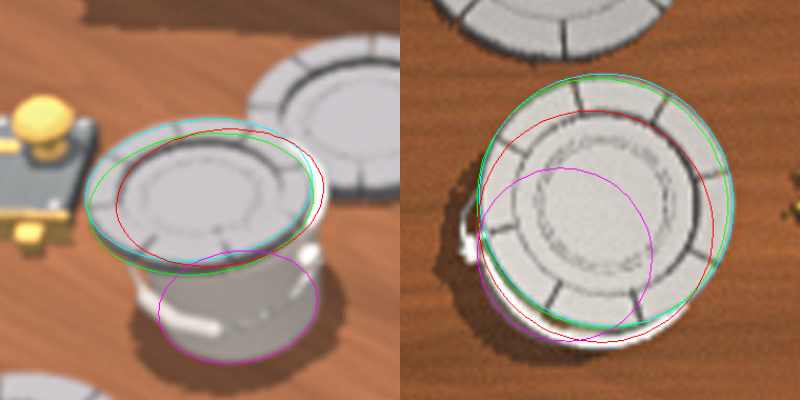

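View pics/fit_b.png

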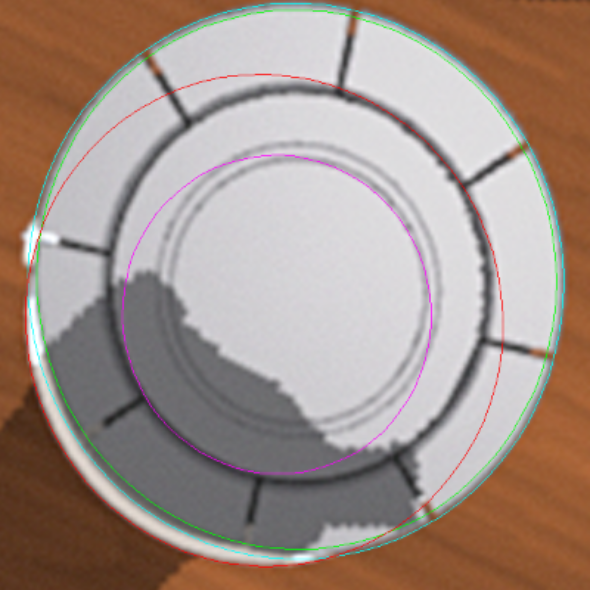

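The fit matches all three pictures. The lid centre is at about (0.541, -0.198) and the tub at (0.5265, -0.194), so the lid sits about 15 mm off toward +x and slightly -y. I will push from the +x side. I turn the tool first so its +y axis points along the push direction.

>>> apply_moves --moves "1 0 0 0.12 0 0 1;1 0 0 0.12 0 0 1;1 0 0 0.12 0 0 1;1 0 0 0.12 0 0 1;1 0 0 0.12 0 0 1;1 0 0 0.12 0 0 1;1 0 0 0.12 0 0 1;1 0 0 0.12 0 0 1;1 0 0 0.12 0 0 1;1 0 0 0.12 0 0 1;1 0 0 0.12 0 0 0.75;1 0 0 0 0 0 0"

```text
t: 4.1
eef_pos: [0.4777, -0.2424, 0.2285]
tool_rot: [-0.001, -0.589, 0.808, 0.002]
contact_force: [-0.4, 0.7, 0.1]
gripper_width: 0.007
```

```bash
cat >> h.py <<'E'
def tool():
    o=bot.get_obs(); q=o["tool_rot"]; return np.array(o["eef_pos"]),R.from_quat([q[1],q[2],q[3],q[0]]).as_matrix(),o
def to(tgt):
    p,M,o=tool(); d=M.T@(np.array(tgt)-p); print("pos",p.round(4),"units",(d/.12).round(3),"rows",np.linalg.norm(d)/.0417,"yawx",np.degrees(np.arctan2(M[1,0],M[0,0])).round(1),"yawy",np.degrees(np.arctan2(M[1,1],M[0,1])).round(1),"tilt",M[:,2].round(4),"F",np.round(o["contact_force"],2)); return d
E
python3 -c "
from h import *
to([.653,-.232,.20])"
```

```text
pos [ 0.4777 -0.2424  0.2285] units [-0.531 -1.365  0.231] rows 4.266152247386151 yawx -107.9 yawy 162.1 tilt [-0.0047  0.0018 -1.    ] F [-0.43  0.65  0.07]
```

>>> apply_moves --moves "1 -0.09 -0.23 0 0 0 0;1 -0.09 -0.23 0 0 0 0;1 -0.09 -0.23 0 0 0 0;1 -0.09 -0.23 0.05 0 0 0;1 -0.09 -0.23 0.1 0 0 0;1 -0.09 -0.23 0.1 0 0 0;1 0 0 0 0 0 0;1 0 0 0 0 0 0"

```text
t: 4.77
eef_pos: [0.6577, -0.2308, 0.2003]
tool_rot: [-0.0, -0.591, 0.807, 0.001]
contact_force: [-0.8, -0.9, 0.8]
gripper_width: 0.002
```

```bash
python3 - <<'E'
from h import *
to([.653,-.232,.122])
o=bot.get_obs();p=imaging.read_camera("wrist"); V=wview(p,o)
im=p["image"][:,:,::-1].copy()
for X,c in [(lidpts([.541,-.198,.1155,.018,-.04]),(0,255,0)),(circ(75.5,115)/1000+[.5265,-.194,0],(0,0,255))]:
    for q in proj(p,X,V): cv2.circle(im,tuple(q.astype(int).tolist()),1,c,-1)
cv2.imwrite("pics/w2.png",im)
E
```

```text
pos [ 0.6577 -0.2308  0.2003] units [0.022 0.033 0.652] rows 1.8811071959713197 yawx -107.6 yawy 162.4 tilt [-0.0014  0.0011 -1.    ] F [-0.76 -0.87  0.77]
```

View pics/w2.png

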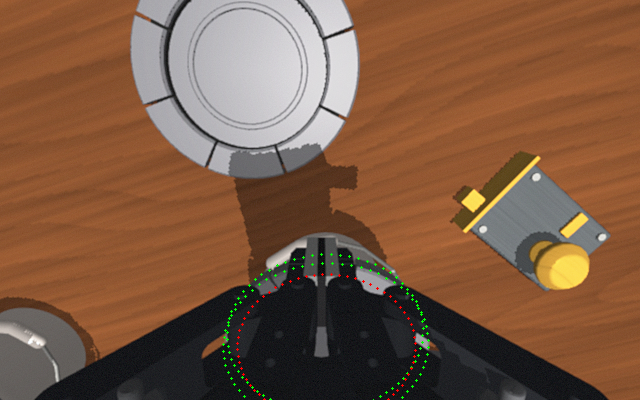

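>>> apply_moves --moves "1 0.03 0 0.22 0 0 0;1 0 0 0.22 0 0 0;1 0 0 0.21 0 0 0;1 0 0.08 0 0 0 0;1 0 0.05 0 0 0 0;1 0 0 0 0 0 0"

```text
t: 5.32
eef_pos: [0.6396, -0.2311, 0.1248]
tool_rot: [-0.0, -0.589, 0.808, -0.0]
contact_force: [0.3, 0.6, 0.4]
gripper_width: 0.001
```

```bash
cat > look.py <<'E'
from h import *
import sys
to([.653,-.232,.122])
o=[]
for n,b in [("top",(340,120,460,240)),("scene",(215,130,315,230))]:
    p=imaging.read_camera(n); im=p["image"][:,:,::-1]; o.append(cv2.resize(im[b[1]:b[3],b[0]:b[2]],(398,398),interpolation=cv2.INTER_CUBIC))
cv2.imwrite(sys.argv[1],np.hstack(o))
E
python3 look.py pics/l1.png
```

```text
pos [ 0.6396 -0.2311  0.1248] units [-0.027 -0.108  0.023] rows 0.3279467255243316 yawx -107.8 yawy 162.2 tilt [ 3.e-04 -7.e-04 -1.e+00] F [0.27 0.59 0.37]
```

View pics/l1.png

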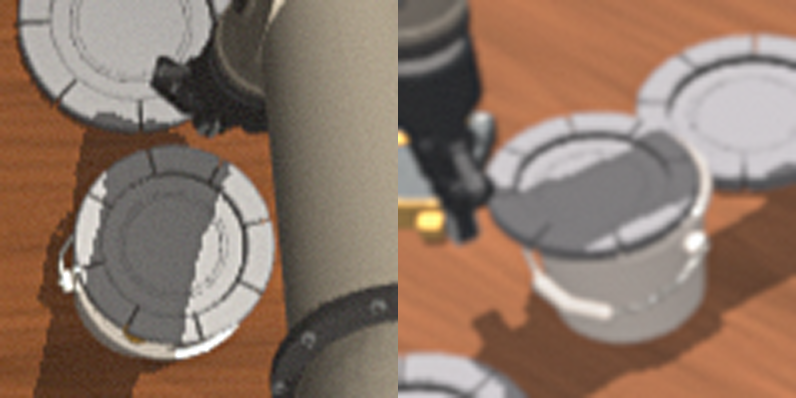

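>>> apply_moves --moves "1 0 0.02 0.02 0 0 0;1 0 0.02 0 0 0 0;1 0 0.02 0 0 0 0;1 0 0.02 0 0 0 0;1 0 0.02 0 0 0 0;1 0 0.02 0 0 0 0;1 0 0 0 0 0 0"

```text
t: 6.0
eef_pos: [0.627, -0.2259, 0.121]
tool_rot: [-0.0, -0.59, 0.808, -0.0]
contact_force: [-0.1, 0.2, 0.2]
gripper_width: -0.002
```

>>> apply_moves --moves "1 0 0.02 0 0 0 0;1 0 0.02 0 0 0 0;1 0 0 0 0 0 0"

```text
t: 6.25
eef_pos: [0.6224, -0.2243, 0.1209]
tool_rot: [-0.0, -0.59, 0.808, 0.0]
contact_force: [0.2, -0.4, 0.0]
gripper_width: 0.0
```

>>> apply_moves --moves "1 0 0.02 0 0 0 0;1 0 0.02 0 0 0 0;1 0 0 0 0 0 0"

```text
t: 6.5
eef_pos: [0.6173, -0.2228, 0.1207]
tool_rot: [-0.0, -0.59, 0.808, 0.0]
contact_force: [-0.4, 0.2, 0.4]
gripper_width: -0.002
```

>>> apply_moves --moves "1 0 0.02 0 0 0 0;1 0 0.02 0 0 0 0;1 0 0 0 0 0 0"

```text
t: 6.75
eef_pos: [0.6132, -0.2214, 0.1209]
tool_rot: [-0.0, -0.59, 0.808, 0.0]
contact_force: [0.9, 0.1, -0.0]
gripper_width: 0.003
```

```bash
python3 look.py pics/l2.png
```

```text
pos [ 0.6132 -0.2214  0.1209] units [-0.017 -0.343 -0.009] rows 0.9877545158256481 yawx -107.7 yawy 162.3 tilt [-1.e-04  0.e+00 -1.e+00] F [ 0.93  0.05 -0.04]
```

View pics/l2.png

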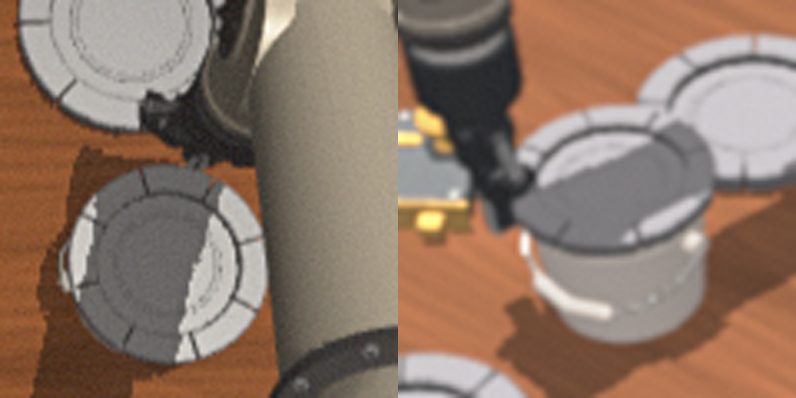

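```bash
cat > ov.py <<'E'
from h import *
import sys
T=np.array([.5265,-.194]); o=[]
for n,b in [("top",(340,130,440,230)),("scene",(215,130,315,230))]:
    p=imaging.read_camera(n); im=p["image"][:,:,::-1]; im=cv2.resize(im[b[1]:b[3],b[0]:b[2]],(398,398),interpolation=cv2.INTER_CUBIC)
    for X,c in [(lidpts([T[0],T[1],.115,0,0])[:73],(0,255,0)),(lidpts([T[0],T[1],.115,0,0])[73:],(255,255,0)),(circ(75.5,115)/1000+[T[0],T[1],0],(0,0,255)),(circ(58,8)/1000+[T[0],T[1],.115-0.000],(255,0,255))]:
        cv2.polylines(im,[((proj(p,X)-[b[0],b[1]]+.5)*3.98).astype(np.int32)],True,c,1)
    o.append(im)
cv2.imwrite(sys.argv[1],np.hstack(o))
E
python3 ov.py pics/o1.png
```

```text
(no output)
```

View pics/o1.png

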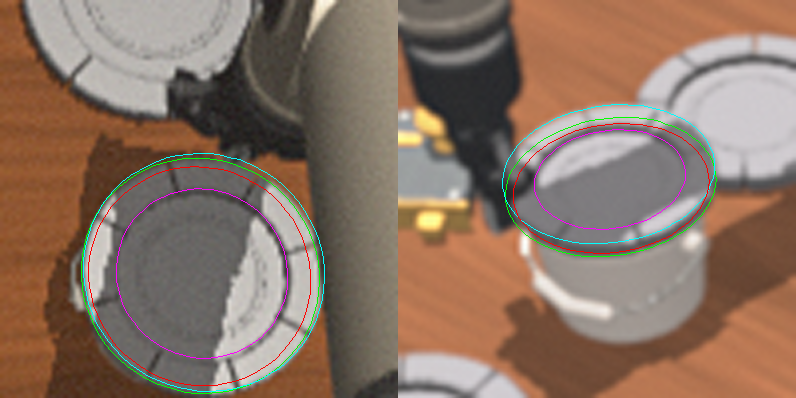

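>>> apply_moves --moves "1 0 -0.15 0 0 0 0;1 0 -0.25 0 0 0 0;1 0 -0.25 -0.1 0 0 0;1 0 -0.2 -0.2 0 0 0;1 0 -0.2 -0.2 0 0 0;1 0 -0.2 -0.2 0 0 0;1 0 -0.2 -0.2 0 0 0;1 0 -0.2 -0.2 0 0 0;1 0 0 0 0 0 0;1 0 0 0 0 0 0"

```text
t: 7.78
eef_pos: [0.8035, -0.2821, 0.2539]
tool_rot: [0.001, -0.59, 0.808, -0.001]
contact_force: [-0.9, 0.7, -0.7]
gripper_width: 0.002
```

```bash
python3 ov.py pics/o2.png;  python3 - <<'E'
from h import *
to([.653,-.232,.122])
o=bot.get_obs();p=imaging.read_camera("wrist")
cv2.imwrite("pics/w3.png",p["image"][:,:,::-1])
E
```

```text
pos [ 0.8012 -0.2815  0.2512] units [-0.017  1.299  1.081] rows 4.8622111889605675 yawx -107.7 yawy 162.3 tilt [-2.6e-03  7.0e-04 -1.0e+00] F [-0.65 -0.06 -0.33]
```

View pics/o2.png

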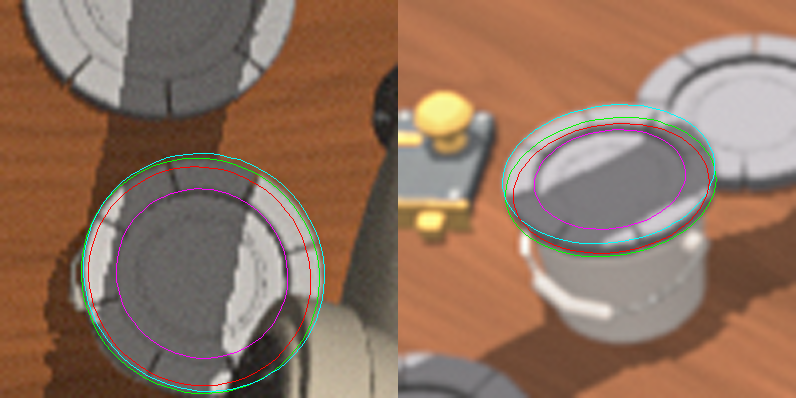

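View pics/w3.png

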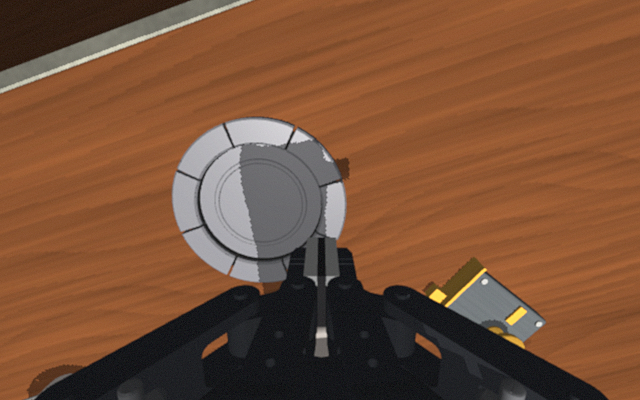

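>>> apply_moves --moves "1 0 0.34 0 0 0 0;1 0 0.34 0 0 0 0;1 0 0.34 0 0 0 0;1 0 0.34 0 0 0 0;1 0 0.34 0 0 0 0;1 0 0.34 0 0 0 0;1 0 0.34 0 0 0 0;1 0 0.34 0 0 0 0;1 0 0.34 0 0 0 0;1 0 0 0 0 0 0;1 0 0 0 0 0 0"

```text
t: 8.85
eef_pos: [0.4486, -0.1693, 0.2521]
tool_rot: [-0.001, -0.589, 0.808, 0.001]
contact_force: [1.5, -0.4, 0.9]
gripper_width: -0.001
```

```bash
cat > wv.py <<'E'
from h import *
import sys
to([.45,-.17,.25])
o=bot.get_obs();p=imaging.read_camera("wrist");V=wview(p,o)
im=p["image"][:,:,::-1].copy(); cv2.imwrite(sys.argv[1]+"_raw.png",im); np.savez(sys.argv[1]+".npz",V=V,k=[p["fx"],p["fy"],p["cx"],p["cy"]])
T=[float(sys.argv[2]),float(sys.argv[3])]
for X,c in [(lidpts([T[0],T[1],.115,0,0])[:73],(0,255,0)),(lidpts([T[0],T[1],.115,0,0])[73:],(255,255,0)),(circ(75.5,115)/1000+[T[0],T[1],0],(0,0,255)),(circ(58,15)/1000+[T[0],T[1],.115-0.000],(255,0,255))]:
    cv2.polylines(im,[proj(p,X,V).astype(np.int32)],True,c,1)
cv2.imwrite(sys.argv[1]+".png",im)
for k in ["lid","press0"]:
    print(k,[(round(d["score"],2),[round(float(x),1) for x in d["location"]],np.round(back(p,d["location"],.13 if k=="press0" else .115,V),3)) for d in nets.spot_point(p,k)][:3])
E
python3 wv.py pics/w4 .5265 -.194
```

```text
pos [ 0.4486 -0.1693  0.2521] units [ 0.002 -0.013  0.018] rows 0.06353953081058913 yawx -107.8 yawy 162.2 tilt [-2.5e-03 -1.0e-04 -1.0e+00] F [ 1.45 -0.37  0.88]
lid [(0.97, [418.0, 245.5], array([ 0.363, -0.237,  0.115])), (0.83, [320.1, 85.6], array([ 0.526, -0.193,  0.115]))]
press0 [(0.84, [405.7, 73.2], array([ 0.515, -0.257,  0.13 ])), (0.61, [483.8, 267.7], array([ 0.332, -0.286,  0.13 ]))]
```

View pics/w4.png

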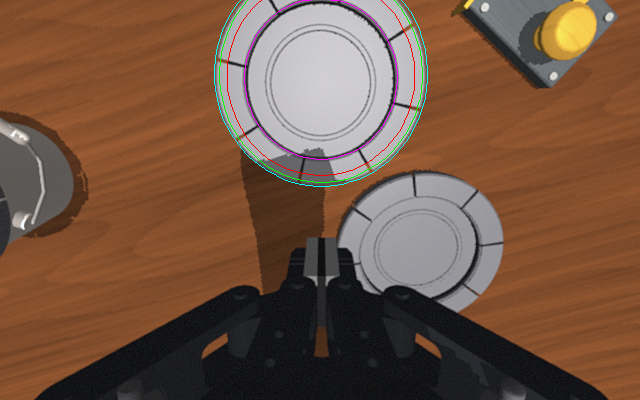

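The lid matches the square-on-tub overlay in the wrist view: the magenta inner edge and outer skirt coincide, centred at about (320,83). Next I find the slot angles.

```bash
python3 - <<'E'
from h import *
w=np.load("pics/w4.npz"); p=dict(zip(["fx","fy","cx","cy"],w["k"])); g=cv2.cvtColor(cv2.imread("pics/w4_raw.png"),cv2.COLOR_BGR2GRAY).astype(np.float32)
th=np.radians(np.arange(0,360,.5)); s=np.zeros((len(th)))
rows=[]
for r in np.linspace(63,76,8):
    X=np.c_[r*np.cos(th)/1e3+.5265,r*np.sin(th)/1e3-.194,0*th+.13]; q=proj(p,X,w["V"]).astype(np.float32)
    rows.append(cv2.remap(g,q[:,:1].copy(),q[:,1:].copy(),1,borderValue=200)[:,0])
s=np.mean(rows,0); 
d=cv2.blur(s[None],(41,1))[0]-s
best=[(d[(np.arange(8)*90+k)%720].sum(),k/2) for k in range(90)]
print(sorted(best)[-4:]); print([i/2 for i in range(720) if d[i]>12])
E
```

```text
[(np.float32(268.00098), 13.0), (np.float32(491.1245), 14.5), (np.float32(501.30115), 13.5), (np.float32(599.9042), 14.0)]
[14.0, 14.5, 15.0, 15.5, 58.5, 59.0, 59.5, 60.0, 60.5, 103.0, 103.5, 104.0, 104.5, 105.0, 131.0, 131.5, 132.0, 132.5, 133.0, 133.5, 134.0, 134.5, 135.0, 147.5, 148.0, 148.5, 149.0, 149.5, 163.5, 164.0, 164.5, 165.0, 165.5, 166.0, 166.5, 167.0, 167.5, 168.0, 168.5, 169.0, 169.5, 192.5, 193.0, 193.5, 194.0, 194.5, 237.5, 238.0, 238.5, 239.0, 239.5, 240.0, 283.0, 283.5, 284.0, 284.5, 285.0, 285.5]
```

```bash
python3 - <<'E'
from h import *
p,M,o=tool(); to([.5265,-.194,.142])
pts=[np.array([.5265+.067*np.cos(np.radians(t)),-.194+.067*np.sin(np.radians(t))]) for t in np.arange(171.5,171.5+360,45)]
prev=p
for t in pts:
    n=np.array([t[0],t[1],.142]); print(t.round(4),((M.T@(n-prev))/.12).round(3)); prev=n
E
```

```text
pos [ 0.453  -0.1701  0.253 ] units [ 0.003 -0.643  0.925] rows 3.242963791068569 yawx -107.7 yawy 162.3 tilt [ 7.e-04 -1.e-04 -1.e+00] F [0.07 0.14 0.01]
[ 0.4602 -0.1841] [ 0.093 -0.092  0.925]
[ 0.4726 -0.2339] [ 0.363 -0.225  0.   ]
[ 0.5166 -0.2603] [ 0.098 -0.416  0.   ]
[ 0.5664 -0.2479] [-0.225 -0.363  0.   ]
[ 0.5928 -0.2039] [-0.416 -0.098  0.   ]
[ 0.5804 -0.1541] [-0.363  0.225 -0.   ]
[ 0.5364 -0.1277] [-0.098  0.416 -0.   ]
[ 0.4866 -0.1401] [ 0.225  0.363 -0.   ]
```

>>> apply_moves --moves "1 0.09 -0.09 0.3 0 0 0;1 0 0 0.3 0 0 0;1 0 0 0.26 0 0 0;1 0 0 0.04 0 0 0;1 0 0 0 0 0 0;1 0 0 0 0 0 0;1 0 0 0 0 0 0"

```text
t: 9.58
eef_pos: [0.4612, -0.1839, 0.1467]
tool_rot: [0.001, -0.59, 0.808, -0.001]
contact_force: [-0.2, 0.1, -0.6]
gripper_width: -0.001
```

```bash
python3 -c "
from h import *
to([.4602,-.1841,.13])"
```

```text
pos [ 0.4612 -0.1839  0.1467] units [0.004 0.008 0.139] rows 0.4016696220671598 yawx -107.7 yawy 162.3 tilt [ 3.2e-03 -9.0e-04 -1.0e+00] F [-0.2   0.1  -0.57]
```

Position is good. Now I press, starting with 12 mm down and checking the force.

>>> apply_moves --moves "1 0 0 0.06 0 0 0;1 0 0 0.05 0 0 0;1 0 0 0.03 0 0 0;1 0 0 0.02 0 0 0;1 0 0 0 0 0 0;1 0 0 0 0 0 0"

```text
t: 10.08
eef_pos: [0.4595, -0.1836, 0.126]
tool_rot: [0.0, -0.59, 0.808, -0.0]
contact_force: [-0.1, 0.6, 3.1]
gripper_width: 0.003
```

>>> apply_moves --moves "1 0 0 0.02 0 0 0;1 0 0 0.02 0 0 0;1 0 0 0 0 0 0;1 0 0 0 0 0 0"

```text
t: 10.42
eef_pos: [0.4595, -0.1836, 0.1222]
tool_rot: [-0.0, -0.589, 0.808, -0.0]
contact_force: [-5.9, 1.0, 17.1]
gripper_width: -0.001
```

>>> apply_moves --moves "1 0 0 0.02 0 0 0;1 0 0 0 0 0 0;1 0 0 0 0 0 0"

```text
t: 10.67
eef_pos: [0.4594, -0.1837, 0.1213]
tool_rot: [-0.0, -0.589, 0.808, -0.0]
contact_force: [-11.5, 3.5, 33.0]
gripper_width: 0.001
```

>>> apply_moves --moves "1 0 0 -0.1 0 0 0;1 0 0 -0.12 0 0 0;1 0.12 -0.07 0 0 0 0;1 0.12 -0.07 0 0 0 0;1 0.12 -0.08 0 0 0 0;1 0 0 0 0 0 0;1 0 0 0.06 0 0 0;1 0 0 0.06 0 0 0;1 0 0 0.04 0 0 0;1 0 0 0.04 0 0 0;1 0 0 0 0 0 0;1 0 0 0 0 0 0"

```text
t: 11.67
eef_pos: [0.4714, -0.2323, 0.122]
tool_rot: [-0.0, -0.59, 0.807, -0.0]
contact_force: [-6.1, 0.9, 18.9]
gripper_width: -0.001
```

>>> apply_moves --moves "1 0 0 0.02 0 0 0;1 0 0 0 0 0 0"

```text
t: 11.83
eef_pos: [0.4715, -0.2326, 0.1212]
tool_rot: [-0.0, -0.59, 0.808, -0.0]
contact_force: [-10.3, 2.4, 34.8]
gripper_width: -0.003
```

Consistent. I use the same pattern for the next sections, with 0.22 total press.

>>> apply_moves --moves "1 0 0 -0.1 0 0 0;1 0 0 -0.12 0 0 0;1 0.03 -0.14 0 0 0 0;1 0.03 -0.14 0 0 0 0;1 0.04 -0.14 0 0 0 0;1 0 0 0 0 0 0;1 0 0 0.06 0 0 0;1 0 0 0.06 0 0 0;1 0 0 0.04 0 0 0;1 0 0 0.04 0 0 0;1 0 0 0.01 0 0 0;1 0 0 0 0 0 0"

```text
t: 12.83
eef_pos: [0.5154, -0.2587, 0.1217]
tool_rot: [0.0, -0.59, 0.808, 0.0]
contact_force: [-6.3, 2.6, 25.2]
gripper_width: 0.001
```

>>> apply_moves --moves "1 0 0 0.01 0 0 0;1 0 0 0 0 0 0"

```text
t: 13.0
eef_pos: [0.5155, -0.2588, 0.1214]
tool_rot: [0.0, -0.59, 0.808, -0.0]
contact_force: [-9.3, 3.7, 30.1]
gripper_width: 0.0
```

```bash
python3 look.py pics/l3.png; python3 -c "
from h import *
to([.5166,-.2603,.121])"
```

```text
pos [ 0.5155 -0.2588  0.1214] units [-0.562 -1.023 -0.005] rows 3.35953225523184 yawx -107.7 yawy 162.3 tilt [ 6.e-04 -2.e-04 -1.e+00] F [-9.29  3.75 30.14]
pos [ 0.5155 -0.2588  0.1214] units [ 0.009 -0.013  0.003] rows 0.045651946760783504 yawx -107.7 yawy 162.3 tilt [ 7.e-04 -2.e-04 -1.e+00] F [-8.29  4.43 31.41]
```

View pics/l3.png

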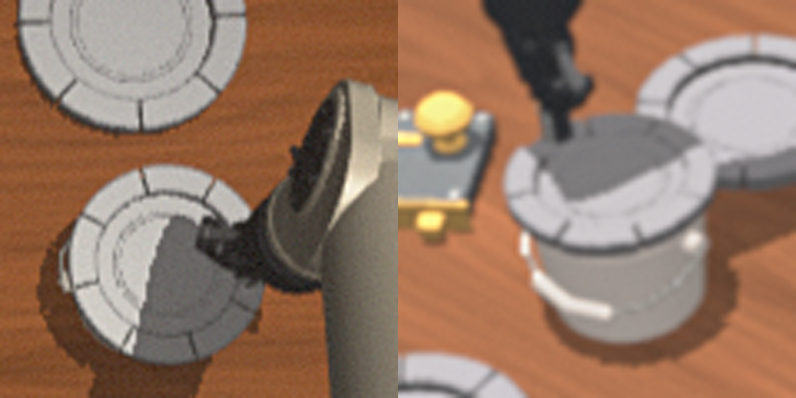

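The lid and tub hold still, with the finger on the right-hand section. I continue with the next sections.

>>> apply_moves --moves "1 0 0 -0.1 0 0 0;1 0 0 -0.12 0 0 0;1 -0.07 -0.12 0 0 0 0;1 -0.07 -0.12 0 0 0 0;1 -0.07 -0.13 0 0 0 0;1 0 0 0 0 0 0;1 0 0 0.06 0 0 0;1 0 0 0.06 0 0 0;1 0 0 0.04 0 0 0;1 0 0 0.04 0 0 0;1 0 0 0.02 0 0 0;1 0 0 0 0 0 0"

```text
t: 14.1
eef_pos: [0.5652, -0.2493, 0.1213]
tool_rot: [0.0, -0.589, 0.808, -0.0]
contact_force: [-8.2, 4.5, 28.7]
gripper_width: 0.001
```

>>> apply_moves --moves "1 0 0 -0.1 0 0 0;1 0 0 -0.12 0 0 0;1 -0.14 -0.03 0 0 0 0;1 -0.14 -0.03 0 0 0 0;1 -0.14 -0.04 0 0 0 0;1 0 0 0 0 0 0;1 0 0 0.06 0 0 0;1 0 0 0.06 0 0 0;1 0 0 0.04 0 0 0;1 0 0 0.04 0 0 0;1 0 0 0.02 0 0 0;1 0 0 0 0 0 0"

```text
t: 15.1
eef_pos: [0.5922, -0.2063, 0.1214]
tool_rot: [0.0, -0.589, 0.808, -0.001]
contact_force: [-10.3, 4.5, 28.0]
gripper_width: 0.001
```

```bash
python3 -c "
from h import *
to([.5928,-.2039,.121])"
```

```text
pos [ 0.5922 -0.2063  0.1214] units [-0.02   0.001  0.003] rows 0.05905594392696072 yawx -107.9 yawy 162.1 tilt [ 7.e-04 -9.e-04 -1.e+00] F [-10.34   4.51  28.02]
```

>>> apply_moves --moves "1 0 0 -0.1 0 0 0;1 0 0 -0.12 0 0 0;1 -0.13 0.07 0 0 0 0;1 -0.13 0.07 0 0 0 0;1 -0.12 0.08 0 0 0 0;1 0 0 0 0 0 0;1 0 0 0.06 0 0 0;1 0 0 0.06 0 0 0;1 0 0 0.04 0 0 0;1 0 0 0.04 0 0 0;1 0 0 0.02 0 0 0;1 0 0 0 0 0 0"

```text
t: 16.1
eef_pos: [0.5816, -0.1552, 0.1212]
tool_rot: [-0.0, -0.589, 0.808, -0.001]
contact_force: [-10.5, 2.4, 30.1]
gripper_width: 0.0
```

>>> apply_moves --moves "1 0 0 -0.1 0 0 0;1 0 0 -0.12 0 0 0;1 -0.03 0.14 0 0 0 0;1 -0.03 0.14 0 0 0 0;1 -0.04 0.14 0 0 0 0;1 0 0 0 0 0 0;1 0 0 0.06 0 0 0;1 0 0 0.06 0 0 0;1 0 0 0.04 0 0 0;1 0 0 0.04 0 0 0;1 0 0 0.02 0 0 0;1 0 0 0 0 0 0"

```text
t: 17.1
eef_pos: [0.5383, -0.1275, 0.1212]
tool_rot: [0.0, -0.589, 0.808, -0.001]
contact_force: [-12.4, 2.1, 33.9]
gripper_width: 0.004
```

>>> apply_moves --moves "1 0 0 -0.1 0 0 0;1 0 0 -0.12 0 0 0;1 0.07 0.12 0 0 0 0;1 0.07 0.12 0 0 0 0;1 0.08 0.12 0 0 0 0;1 0 0 0 0 0 0;1 0 0 0.06 0 0 0;1 0 0 0.06 0 0 0;1 0 0 0.04 0 0 0;1 0 0 0.04 0 0 0;1 0 0 0.02 0 0 0;1 0 0 0 0 0 0"

```text
t: 18.1
eef_pos: [0.4891, -0.1381, 0.1211]
tool_rot: [0.0, -0.59, 0.808, -0.0]
contact_force: [-12.9, 2.9, 38.4]
gripper_width: 0.002
```

```bash
python3 -c "
from h import *
to([.4866,-.1401,.121])"
```

```text
pos [ 0.4891 -0.1381  0.1211] units [0.022 0.014 0.   ] rows 0.07634805478472065 yawx -107.7 yawy 162.3 tilt [ 4.e-04 -2.e-04 -1.e+00] F [-12.87   2.86  38.39]
```

>>> apply_moves --moves "1 0 0 -0.1 0 0 0;1 0 0 -0.2 0 0 0;1 0.1 0.06 -0.2 0 0 0;1 0.1 0.06 -0.2 0 0 0;1 0.1 0.06 -0.2 0 0 0;1 0.05 0.06 -0.2 0 0 0;1 0 0 0 0 0 0;1 0 0 0 0 0 0;1 0 0 0 0 0 0"

```text
t: 18.85
eef_pos: [0.4478, -0.1692, 0.2495]
tool_rot: [-0.0, -0.59, 0.807, 0.0]
contact_force: [0.3, 0.3, 0.2]
gripper_width: 0.0
```

```bash
python3 wv.py pics/w5 .5265 -.194; python3 ov.py pics/o5.png
python3 - <<'E'
import cv2
im=cv2.imread("pics/w5_raw.png")[0:200,200:440]; cv2.imwrite("pics/w5c.png",cv2.resize(im,None,fx=2.8,fy=2.8,interpolation=cv2.INTER_CUBIC))
E
```

```text
pos [ 0.4478 -0.1692  0.2495] units [ 0.001 -0.02  -0.004] rows 0.05772969030976939 yawx -107.7 yawy 162.3 tilt [-8.e-04  5.e-04 -1.e+00] F [0.35 0.34 0.2 ]
lid [(0.93, [415.2, 245.1], array([ 0.365, -0.234,  0.115])), (0.66, [319.8, 84.1], array([ 0.527, -0.193,  0.115]))]
press0 [(0.98, [405.5, 68.1], array([ 0.518, -0.257,  0.13 ])), (0.96, [486.8, 268.1], array([ 0.332, -0.288,  0.13 ]))]
```

View pics/w5.png

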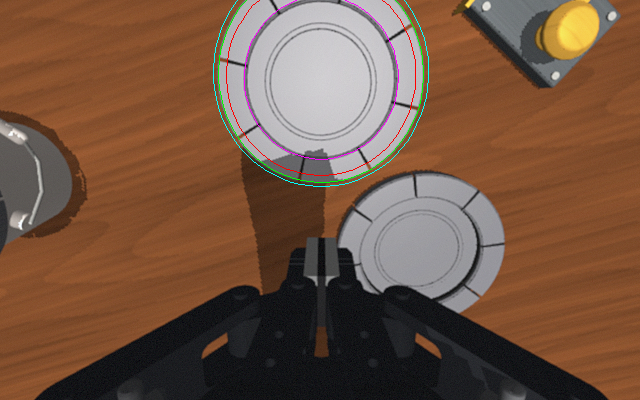

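View pics/w5c.png

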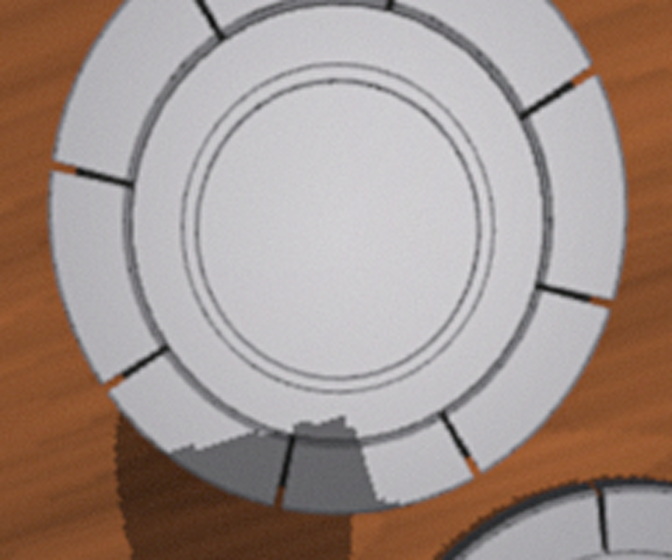

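View pics/o5.png

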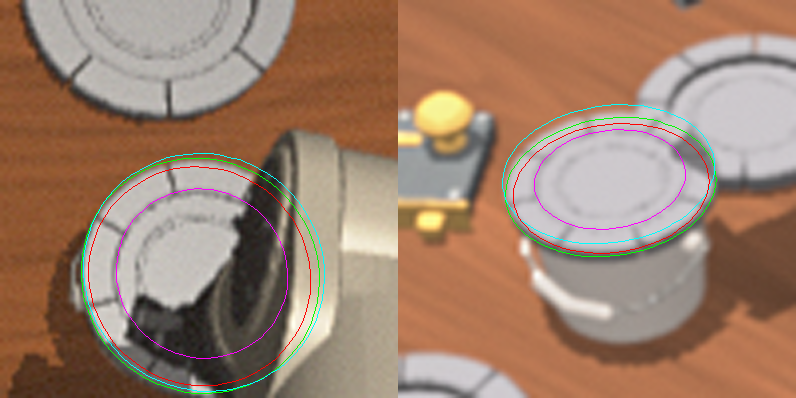

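The view shows the rim flush with the panel all round, with even edges at every section. The lid is centred at (320,84) and the tub is unmoved. The hand is clear, so I hand in.

```bash
python3 - <<'E'
from h import *
print(np.round(bot.get_obs()["joint_vel"],3)); print(bot.hand_in())
E
```

```text
[ 0.001 -0.007  0.001 -0.003  0.001  0.001  0.003]
the job is handed in; nothing more can be done
None
```

I nudged the lid about 15 mm toward the robot from its +x side until it sat square on the tub. I then pressed all eight rim sections and took the hand away. The job was handed in at about 19 s of the 53 s allowed.

- **Seating:** every section ended on a firm stop, with the fingertip at 0.121–0.122 m and 28–38 N of press. That fits the seated top at 0.123 m, allowing about 1 mm of give.
- **Lid position:** in the last wrist picture the rim is evenly flush all round. The lid centre is at about (0.527, -0.193) against the tub's (0.5265, -0.194), within the 2 mm calibration.
- **Surroundings:** the tub had not visibly moved in the scene view, and the lock looked undisturbed. I did not measure the sealed tub or the brush again at the end. The arm never went near either.
- **Did not fit cleanly:** while pressing there was a sideways force of about 6–13 N. After the nudge, the scene view showed the lid edge about one pixel off the seated outline. Neither showed up as any movement of the lid or tub.

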